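# Open the fume extractor's filter housing

## Robot

A 7-joint arm with a two-finger parallel gripper is mounted at the origin on the work surface. World frame = base frame: x ahead of the robot, y to its left, z up, the work surface at z = 0. Lengths are in m, angles in rad, forces in N, time in s.
With the tool pointing down it reaches from about 0.4 to 0.85 m from the base axis. Payload 4.5 kg.
Tool frame: the origin (TCP) lies between the finger pads; the fingertips stand 8 mm ahead of it and the grasp point (between the pads) lies 11 mm behind it; z points along the fingers, y is the direction in which the jaws open and shut (so a half turn about z gives the same grasp; the last joint's range is limited). The gripper opens to 88 mm and grips with 3 to 60 N. Pads are 18 mm wide; open, the fingers measure 123 mm over their backs; the gripper's body (75 mm by 187 mm) begins 45 mm behind the grasp point.
Start: joints at [1.245, 0.689, -0.195, 1.565, 0.157, 0.902, -0.215], TCP at [0.22, -0.585, 0.247] pointing down, gripper open.
Joint ranges: [-3.01, 3.01], [-0.46, 2.08], [-1.47, 1.51], [0.13, 2.56], [-1, 4.14], [0.04, 2.09], [-2.66, 2.66]. Speed limits (rad/s): [2.57, 2.57, 3.14, 3.14, 3.14, 3.14, 3.14].

## Interface

Orientations are given as a unit quaternion [x, y, z, w].
In Python, from plant import r gives the robot as it stands.
- The arm moves only by the tool carry_out, never from a script. Its argument "commands" is a list that holds one entry, the list of rows, each a list of 7 numbers: the turn, a rotation vector about the tool's x, y, z in rad, then the shift along the tool's x, y, z in cm, then the finger opening in cm, from 0 to 8.81. A call has 1 to 10 rows; each row is the pose to reach, as a shift and turn from the pose commanded when the call began, along the tool's axes at that moment; what a row does not reach only later rows make up. A row lasts 1/12 s, in which the tool goes at most 41.7 mm and 7.16 degrees, less where a joint would pass 70% of its speed; a pose out of reach is approached as far as the arm can. A call with a gripper value outside its range is refused whole. The fingers move at their own pace and stop on an object; "force" is the grip in N (left out, the last holds). Time passes only in rows, so rows that repeat a pose let the fingers close. It gives the time, the measured TCP pose, the force and the opening at its end, in the units of the state.
- r.get_state(): the state, without advancing time (a new reading comes with each control period).
- r.snapshot(name): name is "side" or "top"; returns a dict with "pixels" (384x512x3 uint8, red, green, blue), "mtx" (3x3 intrinsics, pixels), "xyz" and "rotation" of the camera in the world. Camera axes: x right, y down, z forward; pixel columns grow to the right and rows downward; lengths in m; the calibration is good to about 2 mm. A picture is of the moment at which its call begins. There is no depth.
- r.finish_job(): hands the job in, once; it reports no verdict.
The state is a dict: "clock": time; "q": joint angles; "qd": joint speeds; "joint_torque": joint torques, N m; "tool_pos": TCP position; "eef_rot": TCP orientation; "contact_force": force on the tool from outside, world axes, zero at the start; "moment": the same for the moment, N m; "opening": opening from 0.0 (shut) to 1.0 (fully open).
Only numpy, scipy, OpenCV 4.12 (cv2) and the standard library are available. Lean on these libraries where they do the work, as an engineer would, in place of code of your own. Each camera call takes 0.05 s, during which the arm holds its last target.

## Task

The filter of the soldering fume extractor is due for a check: free the round cover of its filter pot by pressing it fully down against the spring and, with it held down, turning it anticlockwise (seen from above) by up to a quarter turn until you feel it meet its stop, then lift it off; do not wrench it or lean on it hard. Lay the cover gently on the blue mat, right way up and resting flat there, let go of it, and leave the circuit board, the solder reel and the flux bottle where they are.

Things in the scene. Friction and masses are not known exactly. Their poses are not given: they have to be found in the camera images.
- extractor: Bench fume extractor, white metal case 230 mm (x) by 210 mm (y), top 105 mm above the bench, fixed; origin on the bench below the axis of the round filter pot on its top; front panel with rocker and knob on its -x side, reel near its +x side; z up.
- pot_rim (a point): Centre of the grey filter pot's rim, 145 mm above the bench; pot 132 mm outside, bore 93 mm; axes as the extractor's. The spring under the cover pushes up with 7 N when locked, 12 N with the cover fully down on the rim, 7.5 mm lower. Once clear of its claws and let up, the cover rises about 9 mm above its locked height and rests there loosely, its spigot still 8 mm in the bore.
- lock (a point): Point on the pot's axis, 155 mm above the bench, at the hidden lock: two ears on the cover lie under two claws on the rim. Locked, the cover moves down but not up. To turn far anticlockwise it must be held at least 6 mm down. The stop comes 58 to 90 degrees on from the start, different each time (how tight it was done up); the ears are clear of the claws only in the last 10 degrees before it.
- cover_mid (a point): Middle of the loose bayonet cover, on its axis, 40 mm above its underside; about 0.25 kg, 80 mm high. Black spigot 88 mm across and 24 mm high below; grey top disc 144 mm across with a ribbed skirt and white turn-to-open arrows, its flat top 14 mm above this point; on it an orange grip bar 80 mm long, 18 mm wide, from 14 to 40 mm above this point. The bar lies along x; z up.
- mat: Blue bench mat, 340 mm (x) by 260 mm (y), 4 mm thick, fixed; origin on the bench under its centre. The board and the flux bottle stand in its +x part; its -x half is free.
- board_mid (a point): Bystander: middle of the green circuit board with six black capacitors, 75 mm (x) by 115 mm (y), 44 mm high, 22 mm above its underside, standing on the mat.
- reel_mid (a point): Bystander: middle of the solder reel standing on its flange on the bench, 60 mm in diameter, 44 mm high.
- flux_mid (a point): Bystander: middle of the small white flux bottle with a red cap, 32 mm in diameter, 65 mm high, standing on the mat.
Not all that is in view belongs to the job. There is more than one size of the part that bears cover_mid; the job needs the middle-sized.

How it is judged:
By the outcome, as a careful person would: the job done as asked, in the order asked, and still so for the second after the job is handed in, with the robot touching nothing.
It also fails if it takes over 72 s, if anything falls off the work surface, if the arm or the gripper's body presses on something with over 40 N, if the wrist force passes 120 N, or if a joint passes its speed limit or range.

## Working session

There is one attempt and no reset: what is moved stays moved. The work goes in short steps, Python scripts to look and compute and a tool call to move; the robot and the scene stay as the last step left them, time stands still between calls to the robot, and variables do not carry over. Pictures are saved under pics/ and viewed, and the job is handed in when it is done.

Besides the shell and the picture viewer there is one more tool, called as a command line: name --argument value ..., lists and objects as JSON in quotes. carry_out: Moves the arm, as the interface text tells. Its arguments: {"type":"object","properties":{"commands":{"type":"array"},"force":{"type":"number"}},"required":["commands"]}

```bash
ls; mkdir -p pics
python3 - <<'E'
from plant import r
import cv2,numpy as np
print(r.get_state())
for n in("side","top"):
    s=r.snapshot(n); cv2.imwrite(f"pics/{n}0.png",s["pixels"][:,:,::-1])
    np.savez(f"{n}0.npz",**s)
    print(n,s["mtx"],s["xyz"],s["rotation"])
E
```

```text
pics
{'clock': 0.0, 'q': array([ 1.24478146,  0.68997578, -0.19451315,  1.56631905,  0.15733786,
        0.90249259, -0.2151177 ]), 'qd': array([ 0.00209858, -0.00111734,  0.00130561, -0.00110124,  0.00035351,
        0.00042949, -0.00041555]), 'joint_torque': array([ 6.61374506e-04, -5.27562511e+01, -1.26655418e+00, -1.53426164e+01,
       -5.26280247e-02,  6.29449802e-03,  1.75755767e-04]), 'tool_pos': array([ 0.21979734, -0.58443314,  0.24592178]), 'eef_rot': array([ 9.83852125e-01,  1.78980968e-01, -2.38860101e-04, -8.67416721e-04]), 'contact_force': array([ 0.07741041, -0.16193877, -0.5010042 ]), 'moment': array([0.02945907, 0.03809038, 0.03863053]), 'opening': 1.0012857852173516}
side [[445.0285874    0.         253.20267163]
 [  0.         445.0285874  185.48282977]
 [  0.           0.           1.        ]] [0.11784459 0.69118667 0.93941704] [-0.20827145  0.90085907 -0.37041285  0.08871445]
top [[449.23336205   0.         256.5594121 ]
 [  0.         449.23336205 197.33510063]
 [  0.           0.           1.        ]] [ 0.33438726 -0.02849413  1.30176056] [-0.7044374   0.70637752 -0.04884724  0.04911927]
```

View pics/side0.png

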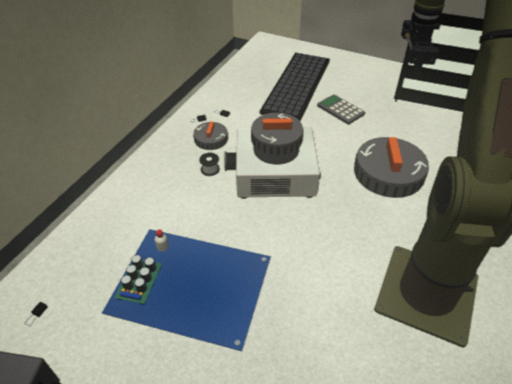

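View pics/top0.png

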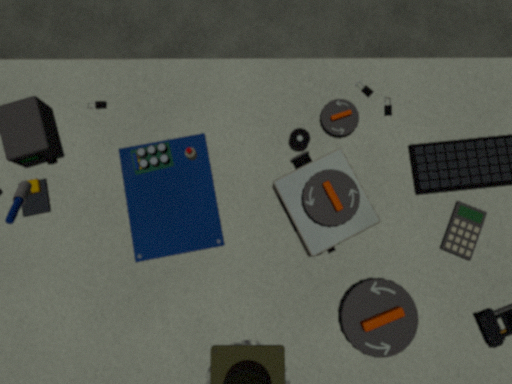

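The middle-sized cover is the one on the extractor, at about (330,197) in the top view. The mat spans about (120-222, 135-260) there, with the board and flux bottle at its upper end. Next I'll measure them more precisely.

```bash
cat > h.py <<'E'
import numpy as np,cv2
from scipy.spatial.transform import Rotation as R
def load(n): return dict(np.load(n))
def ray(s,uv,z):
    uv=np.atleast_2d(uv).astype(float); K=s["mtx"]
    d=np.c_[(uv-K[[0,1],[2,2]])/K[[0,1],[0,1]],np.ones(len(uv))]
    d=R.from_quat(s["rotation"]).apply(d); o=s["xyz"]
    return o+d*((z-o[2])/d[:,2])[:,None]
def proj(s,P):
    p=R.from_quat(s["rotation"]).inv().apply(np.atleast_2d(P)-s["xyz"])@s["mtx"].T
    return p[:,:2]/p[:,2:]
E
python3 - <<'E'
from h import *
for n,box,zb in(("top",(260,140,390,260),0.195),("side",(225,100,330,200),0.195)):
    s=load(n+"0.npz"); im=s["pixels"]; hsv=cv2.cvtColor(im,cv2.COLOR_RGB2HSV)
    m=((hsv[...,0]<14)&(hsv[...,1]>150)&(hsv[...,2]>80)).astype(np.uint8)
    q=np.zeros_like(m);x0,y0,x1,y1=box;q[y0:y1,x0:x1]=m[y0:y1,x0:x1]
    ys,xs=np.nonzero(q); rc=cv2.minAreaRect(np.c_[xs,ys].astype(np.float32))
    print(n,rc,len(xs)); b=cv2.boxPoints(rc)
    print(ray(s,b,zb)); print(ray(s,[rc[0]],zb), ray(s,[[xs.mean(),ys.mean()]],zb))
    m=((hsv[...,0]>100)&(hsv[...,0]<130)&(hsv[...,1]>120)).astype(np.uint8)
    c=max(cv2.findContours(m,0,2)[0],key=cv2.contourArea); rc=cv2.minAreaRect(c); b=cv2.boxPoints(rc)
    h=cv2.convexHull(c); print("mat",rc,cv2.approxPolyDP(h,6,True)[:,0]); print(ray(s,cv2.approxPolyDP(h,6,True)[:,0],0.004))
    cv2.imwrite(f"pics/{n}crop.png",cv2.resize(im[y0:y1,x0:x1,::-1],None,fx=5,fy=5,interpolation=cv2.INTER_CUBIC))
E
```

```text
top ((332.7087097167969, 195.3876495361328), (31.832416534423828, 7.111497402191162), 61.69924545288086) 173
[[ 0.52439333 -0.19195213  0.195     ]
 [ 0.53290077 -0.20780623  0.195     ]
 [ 0.46225232 -0.243471    0.195     ]
 [ 0.4538919  -0.22771773  0.195     ]]
[[ 0.49320335 -0.21781062  0.195     ]] [[ 0.49282472 -0.21841055  0.195     ]]
mat ((169.72398376464844, 197.2319793701172), (113.23448181152344, 89.353271484375), 79.69515228271484) [[203 134]
 [223 243]
 [136 260]
 [120 149]]
[[0.70622172 0.13061351 0.004     ]
 [0.38315086 0.0686408  0.004     ]
 [0.33539879 0.31723821 0.004     ]
 [0.66116836 0.37583102 0.004     ]]
side ((277.0, 123.5), (9.0, 28.0), 90.0) 255
[[ 0.53712165 -0.21426297  0.195     ]
 [ 0.46740989 -0.24787332  0.195     ]
 [ 0.45184662 -0.2107478   0.195     ]
 [ 0.51994542 -0.17788994  0.195     ]]
[[ 0.49397583 -0.21248443  0.195     ]] [[ 0.49541054 -0.21425609  0.195     ]]
mat ((185.69265747070312, 284.78955078125), (145.3762969970703, 96.92298126220703), 15.172917366027832) [[268 257]
 [240 349]
 [103 312]
 [150 230]]
[[0.38435864 0.0748333  0.004     ]
 [0.33712347 0.32163124 0.004     ]
 [0.66274846 0.38222108 0.004     ]
 [0.70778186 0.13371856 0.004     ]]
```

Run:
```python
import cv2
a=cv2.imread("pics/topcrop.png");print(a.shape);b=cv2.imread("pics/sidecrop.png");print(b.shape)
```

```text
(600, 650, 3)
(500, 525, 3)
```

View pics/topcrop.png

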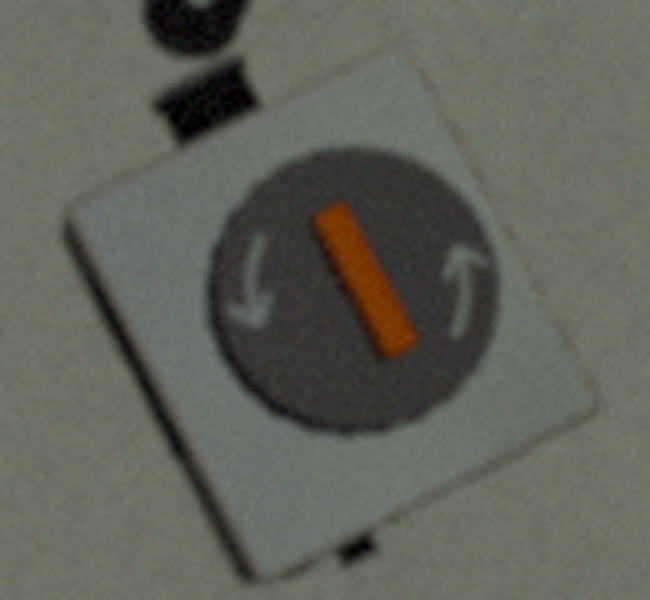

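View pics/sidecrop.png

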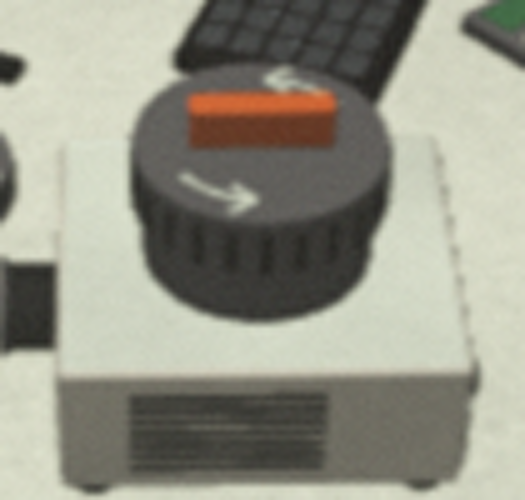

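Run:
```python
from h import *
t=load("top0.npz");s=load("side0.npz")
f=lambda c,o:(np.array(c)+.5)/5-.5+np.array(o)
tc=f([(312,217),(347,201),(417,341),(387,359)],(260,140))
sc=f([(188,94),(335,92),(336,111),(189,113)],(225,100))
for n,S,c in(("top",t,tc),("side",s,sc)):
    P=ray(S,c,.2085); print(n,P[:,:2].round(4).tolist(),P.mean(0).round(4))
    a,b=(P[0]+P[1])/2,(P[2]+P[3])/2
    a2,b2=(P[0]+P[3])/2,(P[1]+P[2])/2
    for u in(a-b,a2-b2): print(np.linalg.norm(u),np.degrees(np.arctan2(u[1],u[0])))
# disc outline in top
im=t["pixels"];hsv=cv2.cvtColor(im,cv2.COLOR_RGB2HSV)
g=im.astype(int).max(2)
m=np.zeros_like(g,np.uint8);m[140:260,260:390]=((g<95)|(hsv[...,1]>150))[140:260,260:390]
n,l,st,ce=cv2.connectedComponentsWithStats(m);print(st[1:],ce[1:])
k=1+np.argmax(st[1:,4]);c=cv2.findContours((l==k).astype(np.uint8),0,1)[0][0]
e=cv2.fitEllipse(c);print(e,ray(t,[e[0]],.1825))
print("mat centre", ray(t,[[203,134],[223,243],[136,260],[120,149]],.004).mean(0),ray(s,[[268,257],[240,349],[103,312],[150,230]],.004).mean(0))
# case corners top z .105
print(ray(t,f([(70,213),(400,45),(600,400),(255,580)],(260,140)),.105))
```

```text
top [[0.5222, -0.1899], [0.5302, -0.2074], [0.4605, -0.2399], [0.4517, -0.225]] [ 0.4911 -0.2155  0.2085]
0.07785792187680814 25.73903234648275
0.018250526058604076 117.3866113140225
side [[0.5326, -0.1993], [0.4613, -0.2357], [0.4543, -0.2203], [0.5249, -0.1843]] [ 0.4933 -0.2099  0.2085]
0.016965655145157715 -64.163729804192
0.07963414577925107 27.02744097605802
[[ 288  140   25   31  493]
 [ 301  169   59   59 2693]
 [ 272  182   64   75  486]
 [ 372  221    8    5    8]
 [ 366  226    4    3    4]
 [ 355  229   10    7   13]
 [ 353  235    1    1    1]
 [ 337  243    3    2    3]
 [ 341  242    1    1    1]] [[299.79107505 153.04665314]
 [330.05755663 197.93687338]
 [297.43004115 225.73868313]
 [375.5        223.375     ]
 [367.5        227.25      ]
 [359.38461538 231.92307692]
 [353.         235.        ]
 [338.         243.33333333]
 [341.         242.        ]]
((330.01953125, 197.9183807373047), (57.5208625793457, 58.53501892089844), 66.89287567138672) [[ 0.48858618 -0.2130183   0.1825    ]]
mat centre [0.52148493 0.22308088 0.004     ] [0.52300311 0.22810104 0.004     ]
[[ 0.54256801 -0.07442347  0.105     ]
 [ 0.6351439  -0.25539673  0.105     ]
 [ 0.44043719 -0.35672823  0.105     ]
 [ 0.34558327 -0.17060386  0.105     ]]
```

```bash
cat >> h.py <<'E'
def down(yaw): # tool x at yaw deg, tool z down
    return R.from_euler("z",yaw,degrees=True)*R.from_euler("x",180,degrees=True)
def rel(st,pos,yaw=None):
    A=R.from_quat(st["eef_rot"]); 
    rv=(A.inv()*down(yaw)).as_rotvec() if yaw is not None else np.zeros(3)
    return rv.round(4), (A.inv().apply(np.array(pos)-st["tool_pos"])*100).round(2)
def show(st):
    A=R.from_quat(st["eef_rot"]).as_matrix()
    print("t",round(st["clock"],2),"pos",st["tool_pos"].round(4),"yaw",np.degrees(np.arctan2(A[1,0],A[0,0])).round(2),"z",A[:,2].round(3),"q",np.round(st["q"],2),"F",np.round(st["contact_force"],1),"M",np.round(st["moment"],2),"op",round(st["opening"],3))
E
python3 - <<'E'
from h import *
from plant import r
st=r.get_state();show(st)
print(rel(st,(.491,-.213,.25),26.7))
E
```

```text
t 0.1 pos [ 0.2198 -0.5845  0.246 ] yaw 20.62 z [-0.001  0.002 -1.   ] q [ 1.24  0.69 -0.19  1.57  0.16  0.9  -0.22] F [ 0.4 -0.5  1.1] M [-0.01 -0.01 -0.03] op 1.002
(array([-1.700e-03,  1.000e-04, -1.061e-01]), array([ 38.47, -25.22,  -0.37]))
```

carry_out --commands '[[[0,0,0,1.5,-1,-1,8.8],[0,0,0,4.5,-3,-2,8.8],[0,0,0,7.5,-5,-2,8.8],[0,0,-0.02,10.5,-7,-2,8.8],[0,0,-0.04,13.5,-9,-2,8.8],[0,0,-0.06,16.5,-11,-2,8.8],[0,0,-0.08,19.5,-13,-2,8.8],[0,0,-0.1,22,-14.5,-2,8.8],[0,0,-0.106,23.5,-15.5,-2,8.8],[0,0,-0.106,24,-15.75,-2,8.8]]]' --force 20

```text
clock: 0.93
tool_pos: [0.3922, -0.3482, 0.2674]
eef_rot: [0.972, 0.235, 0.001, -0.001]
contact_force: [-0.3, -0.8, 0.0]
opening: 1.002
```

Run:
```python
from h import *
from plant import r
st=r.get_state();show(st)
print(rel(st,(.491,-.213,.25),26.7))
```

```text
t 0.93 pos [ 0.3922 -0.3482  0.2674] yaw 27.12 z [ 0.002  0.002 -1.   ] q [ 0.78  0.53 -0.22  1.84  0.15  0.78 -0.62] F [-0.3 -0.8  0. ] M [-0.03  0.02  0.04] op 1.002
(array([-0.0011, -0.0025,  0.0074]), array([14.96, -7.52,  1.79]))
```

carry_out --commands '[[[0,0,0,3,-1.5,0,8.8],[0,0,0,6,-3,0,8.8],[0,0,0,9,-4.5,0,8.8],[0,0,0,12,-6,0.5,8.8],[0,0,0,14,-7,1,8.8],[0,0,0,14.7,-7.4,1,8.8],[0,0,0,14.7,-7.4,1,8.8],[0,0,0,14.7,-7.4,1,8.8]]]'

```text
clock: 1.6
tool_pos: [0.4863, -0.2225, 0.2569]
eef_rot: [0.973, 0.23, -0.001, 0.001]
contact_force: [0.0, -0.6, 0.4]
opening: 0.995
```

Run:
```python
from h import *
from plant import r
st=r.get_state();show(st)
print(rel(st,(.491,-.213,.22),26.7))
s=r.snapshot("side"); cv2.imwrite("pics/side1.png",cv2.resize(s["pixels"][60:220,200:360,::-1],None,fx=4,fy=4,interpolation=cv2.INTER_CUBIC)[:600])
```

```text
t 1.6 pos [ 0.4863 -0.2225  0.2569] yaw 26.6 z [-0.001 -0.001 -1.   ] q [ 0.47  0.56 -0.2   1.83  0.15  0.77 -0.92] F [ 0.  -0.6  0.4] M [-0.05  0.03 -0.02] op 0.995
(array([ 0.0008,  0.0015, -0.0018]), array([ 0.85, -0.64,  3.69]))
```

View pics/side1.png

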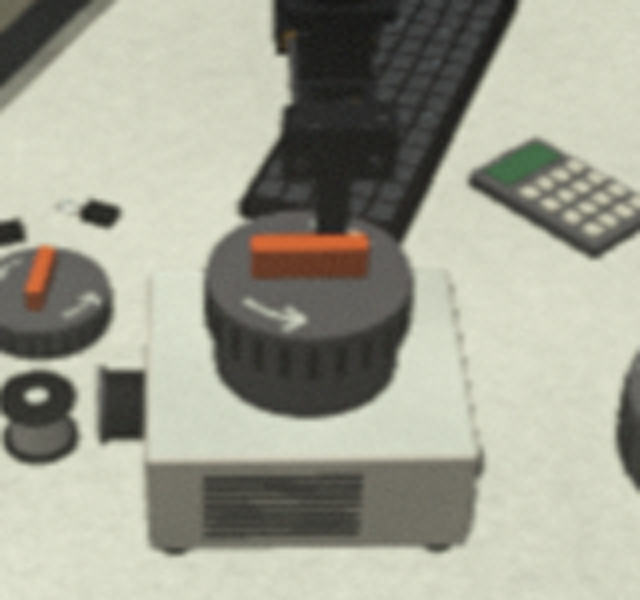

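Run:
```python
from h import *
from plant import r
st=r.get_state();A=R.from_quat(st["eef_rot"])
s=load("side0.npz")
for y in(-.055,-.044,0,.044,.055):
    P=st["tool_pos"]+A.apply([0,y,.008]); print(y,P.round(3),((proj(s,P)-[200,60])*4).round(0))
```

```text
-0.055 [ 0.461 -0.174  0.249] [[333. 233.]]
-0.044 [ 0.466 -0.184  0.249] [[332. 223.]]
0 [ 0.486 -0.223  0.249] [[328. 183.]]
0.044 [ 0.506 -0.263  0.249] [[325. 145.]]
0.055 [ 0.511 -0.272  0.249] [[324. 136.]]
```

carry_out --commands '[[[0,0,0,0.4,-0.3,1,8.8],[0,0,0,0.85,-0.65,2.5,8.8],[0,0,0,0.85,-0.65,4,8.8],[0,0,0,0.85,-0.65,5,8.8],[0,0,0,0.85,-0.65,5.5,8.8],[0,0,0,0.85,-0.65,5.7,8.8],[0,0,0,0.85,-0.65,5.7,8.8],[0,0,0,0.85,-0.65,5.7,8.8]]]'

```text
clock: 2.32
tool_pos: [0.4922, -0.2118, 0.2001]
eef_rot: [0.973, 0.23, 0.0, 0.0]
contact_force: [0.7, 0.1, -0.3]
opening: 1.002
```

Run:
```python
from h import *
from plant import r
st=r.get_state();show(st)
print(rel(st,(.491,-.213,.193),26.7))
s=r.snapshot("side"); cv2.imwrite("pics/side2.png",cv2.resize(s["pixels"][60:180,220:340,::-1],None,fx=5,fy=5,interpolation=cv2.INTER_CUBIC)[:600])
s=r.snapshot("top"); cv2.imwrite("pics/top2.png",cv2.resize(s["pixels"][140:260,270:390,::-1],None,fx=5,fy=5,interpolation=cv2.INTER_CUBIC)[:600])
```

```text
t 2.32 pos [ 0.4922 -0.2118  0.2001] yaw 26.65 z [ 0.001 -0.    -1.   ] q [ 0.43  0.64 -0.18  1.89  0.18  0.63 -0.97] F [ 0.7  0.1 -0.3] M [ 0.03  0.01 -0.  ] op 1.002
(array([ 0.0007, -0.0004, -0.0008]), array([-0.16,  0.06,  0.71]))
```

View pics/side2.png

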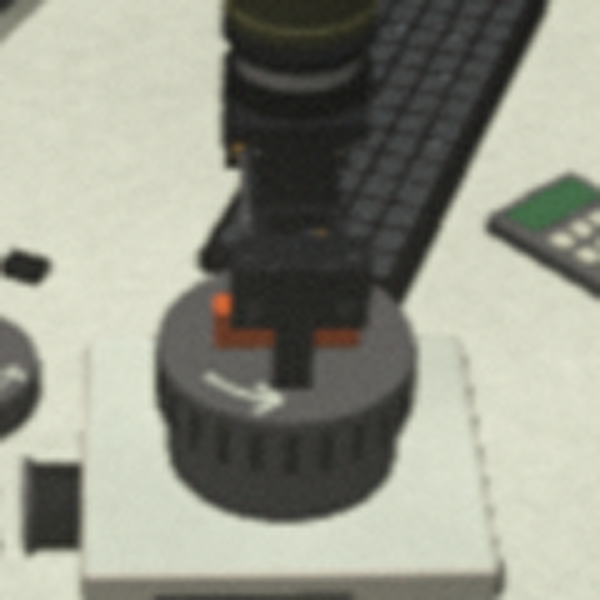

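View pics/top2.png

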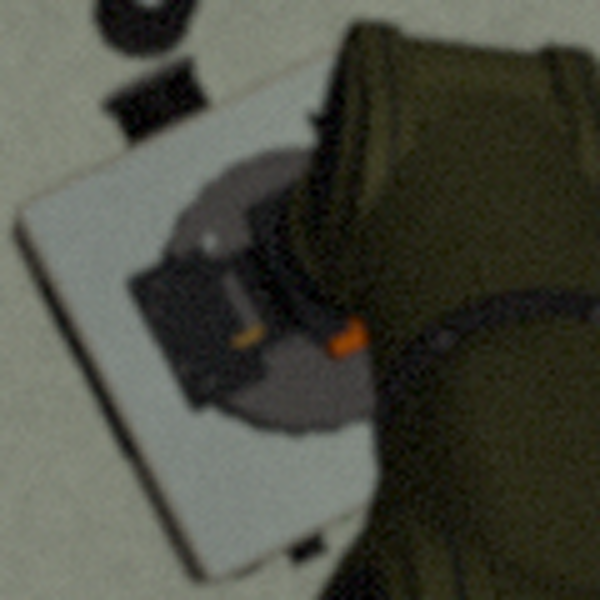

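carry_out --commands '[[[0,0,0,0,0,0.4,8.8],[0,0,0,0,0,0.7,5],[0,0,0,0,0,0.7,3.5],[0,0,0,0,0,0.7,3],[0,0,0,0,0,0.7,2.5],[0,0,0,0,0,0.7,2.5],[0,0,0,0,0,0.7,2.5]]]' --force 10

```text
clock: 3.0
tool_pos: [0.4921, -0.2113, 0.1928]
eef_rot: [0.973, 0.231, 0.0, 0.0]
contact_force: [-0.1, -0.4, 0.5]
opening: 0.57
```

Run:
```python
from h import *
from plant import r
st=r.get_state();show(st)
s=r.snapshot("side"); cv2.imwrite("pics/side3.png",cv2.resize(s["pixels"][60:180,220:340,::-1],None,fx=5,fy=5,interpolation=cv2.INTER_CUBIC)[:600])
```

```text
t 3.0 pos [ 0.4921 -0.2113  0.1928] yaw 26.69 z [ 0. -0. -1.] q [ 0.43  0.65 -0.18  1.89  0.18  0.61 -0.97] F [-0.1 -0.4  0.5] M [-0.02  0.03 -0.05] op 0.57
```

View pics/side3.png

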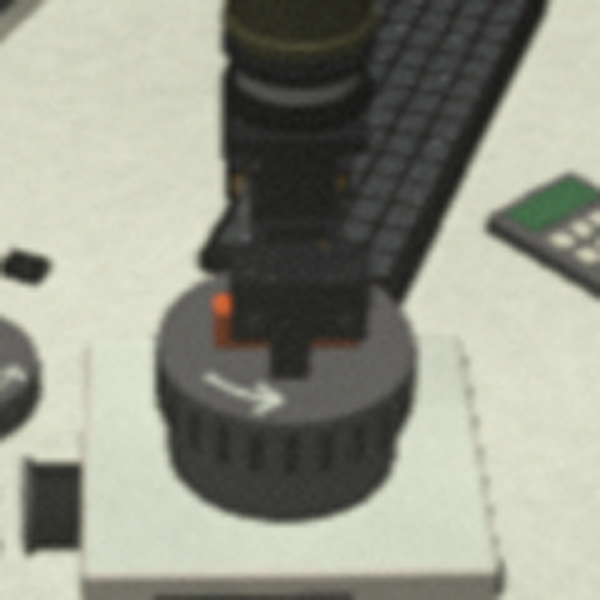

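carry_out --commands '[[[0,0,0,0.1,0,0,2.2],[0,0,0,0.1,0,0,2.2],[0,0,0,0.1,0,0,1.5],[0,0,0,0.1,0,0,1.5],[0,0,0,0.1,0,0,1.5],[0,0,0,0.1,0,0,1.5],[0,0,0,0.1,0,0,1.5],[0,0,0,0.1,0,0,1.5]]]' --force 6

```text
clock: 3.72
tool_pos: [0.4942, -0.2132, 0.1929]
eef_rot: [0.973, 0.23, 0.001, 0.002]
contact_force: [2.1, -4.9, -3.7]
opening: 0.204
```

Run:
```python
from h import *
from plant import r
st=r.get_state();show(st);print(R.from_quat(st["eef_rot"]).inv().apply(st["contact_force"]))
```

```text
t 3.72 pos [ 0.4942 -0.2132  0.1929] yaw 26.61 z [ 0.003 -0.003 -1.   ] q [ 0.43  0.65 -0.17  1.89  0.19  0.61 -0.97] F [ 2.1 -4.9 -3.7] M [-0.99 -0.59  0.  ] op 0.204
[-0.36472289  5.3026514   3.71783402]
```

carry_out --commands '[[[0,0,0,0,0.1,0,1.5],[0,0,0,0,0.2,0,1.5],[0,0,0,0,0.25,0,1.5],[0,0,0,0,0.25,0,1.5]]]' --force 8

```text
clock: 4.05
tool_pos: [0.4943, -0.2133, 0.1929]
eef_rot: [0.973, 0.231, 0.0, 0.0]
contact_force: [1.4, -1.4, 0.9]
opening: 0.203
```

Run:
```python
from h import *
from plant import r
st=r.get_state();show(st);print(R.from_quat(st["eef_rot"]).inv().apply(st["contact_force"]))
```

```text
t 4.05 pos [ 0.4943 -0.2133  0.1929] yaw 26.68 z [ 0.001 -0.    -1.   ] q [ 0.43  0.65 -0.18  1.88  0.18  0.62 -0.97] F [ 1.4 -1.4  0.9] M [-0.48 -0.32 -0.02] op 0.203
[ 0.61057002  1.88899227 -0.8665247 ]
```

carry_out --commands '[[[0,0,0,0,0.05,0,1.2],[0,0,0,0,0.05,0,1.2],[0,0,0,0,0.05,0.2,1.2],[0,0,0,0,0.05,0.4,1.2],[0,0,0,0,0.05,0.6,1.2],[0,0,0,0,0.05,0.6,1.2]]]' --force 30

```text
clock: 4.55
tool_pos: [0.4946, -0.2135, 0.1876]
eef_rot: [0.973, 0.231, 0.0, 0.0]
contact_force: [-1.1, -0.5, 10.1]
opening: 0.203
```

Run:
```python
from h import *
from plant import r
st=r.get_state();show(st);print(R.from_quat(st["eef_rot"]).inv().apply(st["contact_force"]))
```

```text
t 4.55 pos [ 0.4946 -0.2135  0.1876] yaw 26.69 z [ 0.001 -0.    -1.   ] q [ 0.43  0.66 -0.17  1.89  0.19  0.61 -0.97] F [-1.1 -0.5 10.1] M [-0.14  0.3   0.01] op 0.203
[ -1.17170304  -0.05023829 -10.10654697]
```

carry_out --commands '[[[0,0,0,0,0,0.1,1.2],[0,0,0,0,0,0.2,1.2],[0,0,0,0,0,0.3,1.2],[0,0,0,0,0,0.3,1.2],[0,0,0,0,0,0.3,1.2]]]'

```text
clock: 4.97
tool_pos: [0.4946, -0.2137, 0.1854]
eef_rot: [0.973, 0.231, 0.001, 0.001]
contact_force: [-2.4, 0.2, 14.5]
opening: 0.2
```

Run:
```python
from h import *
from plant import r
st=r.get_state();show(st);print(R.from_quat(st["eef_rot"]).inv().apply(st["contact_force"]))
```

```text
t 4.97 pos [ 0.4946 -0.2137  0.1854] yaw 26.68 z [ 0.001 -0.001 -1.   ] q [ 0.43  0.66 -0.17  1.89  0.19  0.6  -0.97] F [-2.4  0.2 14.5] M [-0.08  0.46  0.05] op 0.2
[ -2.01841876  -1.23958407 -14.52515629]
```

carry_out --commands '[[[0,0,-0.05,0,0,0,1.2],[0,0,-0.12,0,0,0,1.2],[0,0,-0.19,0,0,0,1.2],[0,0,-0.26,0,0,0,1.2],[0,0,-0.33,0,0,0,1.2],[0,0,-0.4,0,0,0,1.2],[0,0,-0.4,0,0,0,1.2]]]'

```text
clock: 5.55
tool_pos: [0.4942, -0.2134, 0.1854]
eef_rot: [0.907, 0.421, 0.0, 0.0]
contact_force: [-3.1, -0.2, 16.6]
opening: 0.203
```

Run:
```python
from h import *
from plant import r
st=r.get_state();show(st);print(R.from_quat(st["eef_rot"]).inv().apply(st["contact_force"]))
```

```text
t 5.55 pos [ 0.4942 -0.2134  0.1854] yaw 49.77 z [ 0.001 -0.001 -1.   ] q [ 0.5   0.67 -0.29  1.89  0.31  0.62 -0.69] F [-3.1 -0.2 16.6] M [0.01 0.72 0.07] op 0.203
[ -2.18900318  -2.25106756 -16.5626999 ]
```

carry_out --commands '[[[0,0,-0.06,-0.04,-0.04,0,1.2],[0,0,-0.12,-0.06,-0.08,0,1.2],[0,0,-0.19,-0.06,-0.08,0,1.2],[0,0,-0.26,-0.06,-0.08,0,1.2],[0,0,-0.33,-0.06,-0.08,0,1.2],[0,0,-0.4,-0.06,-0.08,0,1.2],[0,0,-0.45,-0.06,-0.08,0,1.2],[0,0,-0.45,-0.06,-0.08,0,1.2]]]'

```text
clock: 6.22
tool_pos: [0.4936, -0.2133, 0.1853]
eef_rot: [0.791, 0.612, 0.0, 0.001]
contact_force: [-1.8, -1.2, 13.8]
opening: 0.199
```

Run:
```python
from h import *
from plant import r
st=r.get_state();show(st);print(R.from_quat(st["eef_rot"]).inv().apply(st["contact_force"]))
```

```text
t 6.22 pos [ 0.4936 -0.2133  0.1853] yaw 75.53 z [ 0.001 -0.001 -1.   ] q [ 0.58  0.69 -0.42  1.89  0.44  0.66 -0.36] F [-1.8 -1.2 13.8] M [-0.01  0.53  0.06] op 0.199
[ -1.60310668  -1.42860195 -13.76020016]
```

carry_out --commands '[[[0,0,-0.05,0,0,0,1.2],[0,0,-0.1,0,0,0,1.2],[0,0,-0.14,0,0,0,1.2],[0,0,-0.17,0,0,0,1.2],[0,0,-0.2,0,0,0,1.2],[0,0,-0.2,0,0,0,1.2]]]'

```text
clock: 6.72
tool_pos: [0.4934, -0.2134, 0.1853]
eef_rot: [0.726, 0.688, -0.0, 0.001]
contact_force: [-2.1, -0.9, 15.6]
opening: 0.2
```

Run:
```python
from h import *
from plant import r
st=r.get_state();show(st)
```

```text
t 6.72 pos [ 0.4934 -0.2134  0.1853] yaw 86.92 z [ 0.001 -0.001 -1.   ] q [ 0.61  0.7  -0.48  1.88  0.49  0.68 -0.21] F [-2.1 -0.9 15.6] M [-0.1   0.61  0.02] op 0.2
```

carry_out --commands '[[[0,0,-0.03,0,0,0,1.2],[0,0,-0.06,0,0,0,1.2],[0,0,-0.09,0,0,0,1.2],[0,0,-0.09,0,0,0,1.2]]]'

```text
clock: 7.05
tool_pos: [0.4933, -0.2134, 0.1853]
eef_rot: [0.694, 0.72, -0.0, 0.001]
contact_force: [-3.0, -1.7, 15.4]
opening: 0.203
```

Run:
```python
from h import *
from plant import r
st=r.get_state();show(st)
```

```text
t 7.05 pos [ 0.4933 -0.2134  0.1853] yaw 92.08 z [ 0.    -0.001 -1.   ] q [ 0.62  0.7  -0.5   1.88  0.51  0.69 -0.15] F [-3.  -1.7 15.4] M [-0.15  0.58 -0.  ] op 0.203
```

carry_out --commands '[[[0,0,-0.03,0,0,0,1.2],[0,0,-0.06,0,0,0,1.2],[0,0,-0.09,0,0,0,1.2],[0,0,-0.09,0,0,0,1.2]]]'

```text
clock: 7.38
tool_pos: [0.4932, -0.2134, 0.1853]
eef_rot: [0.661, 0.75, -0.0, 0.0]
contact_force: [-2.4, -1.0, 15.6]
opening: 0.203
```

Run:
```python
from h import *
from plant import r
st=r.get_state();show(st)
```

```text
t 7.38 pos [ 0.4932 -0.2134  0.1853] yaw 97.23 z [ 0.    -0.001 -1.   ] q [ 0.64  0.7  -0.53  1.88  0.53  0.7  -0.08] F [-2.4 -1.  15.6] M [-0.12  0.63  0.02] op 0.203
```

carry_out --commands '[[[0,0,-0.03,0,0,0,1.2],[0,0,-0.06,0,0,0,1.2],[0,0,-0.09,0,0,0,1.2],[0,0,-0.09,0,0,0,1.2]]]'

```text
clock: 7.72
tool_pos: [0.4934, -0.2135, 0.1853]
eef_rot: [0.628, 0.778, -0.0, 0.0]
contact_force: [-1.6, -0.4, 14.2]
opening: 0.208
```

Run:
```python
from h import *
from plant import r
st=r.get_state();show(st)
s=r.snapshot("side"); cv2.imwrite("pics/side4.png",cv2.resize(s["pixels"][60:180,220:340,::-1],None,fx=5,fy=5,interpolation=cv2.INTER_CUBIC)[:600])
```

```text
t 7.72 pos [ 0.4934 -0.2135  0.1853] yaw 102.21 z [ 0.001 -0.001 -1.   ] q [ 0.65  0.71 -0.55  1.88  0.56  0.71 -0.01] F [-1.6 -0.4 14.2] M [-0.12  0.47 -0.74] op 0.208
```

View pics/side4.png

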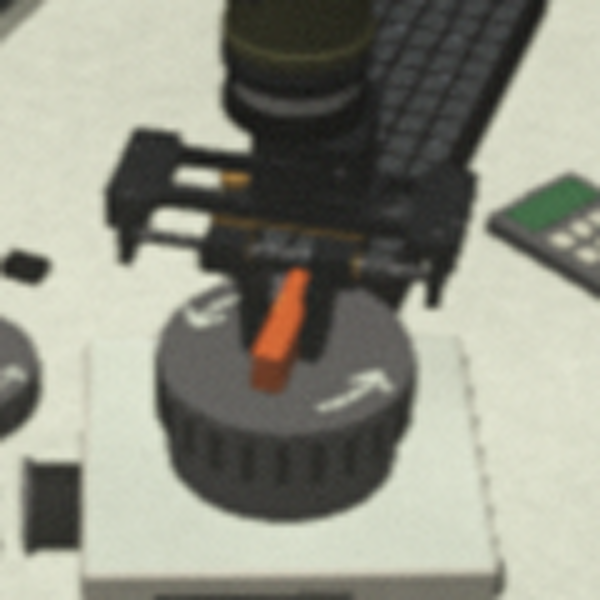

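The cover turned with the gripper. After 75° of turn the moment rose to -0.74 N m, which is the stop. I'll ease off about 1.5° and let the cover up.

carry_out --commands '[[[0,0,0.025,0,0,0,1.2],[0,0,0.025,0,0,-0.3,1.2],[0,0,0.025,0,0,-0.6,1.2],[0,0,0.025,0,0,-0.9,1.2],[0,0,0.025,0,0,-1.2,1.2],[0,0,0.025,0,0,-1.2,1.2]]]'

```text
clock: 8.27
tool_pos: [0.4934, -0.2134, 0.1965]
eef_rot: [0.637, 0.771, 0.0, 0.0]
contact_force: [-0.7, -0.9, 8.1]
opening: 0.209
```

Run:
```python
from h import *
from plant import r
st=r.get_state();show(st)
```

```text
t 8.27 pos [ 0.4934 -0.2134  0.1965] yaw 100.84 z [ 0. -0. -1.] q [ 0.66  0.69 -0.56  1.87  0.53  0.73 -0.02] F [-0.7 -0.9  8.1] M [-0.16  0.09 -0.48] op 0.209
```

carry_out --commands '[[[0,0,0.015,0,0,-0.2,1.2],[0,0,0.015,0,0,-0.4,1.2],[0,0,0.015,0,0,-0.6,1.2],[0,0,0.015,0,0,-0.8,1.2],[0,0,0.015,0,0,-0.8,1.2]]]'

```text
clock: 8.68
tool_pos: [0.4932, -0.2132, 0.2037]
eef_rot: [0.642, 0.766, 0.0, -0.0]
contact_force: [1.1, -0.3, -0.7]
opening: 0.207
```

Run:
```python
from h import *
from plant import r
st=r.get_state();show(st)
s=r.snapshot("side"); cv2.imwrite("pics/side5.png",cv2.resize(s["pixels"][60:180,220:340,::-1],None,fx=5,fy=5,interpolation=cv2.INTER_CUBIC)[:600])
```

```text
t 8.68 pos [ 0.4932 -0.2132  0.2037] yaw 100.05 z [-0.  0. -1.] q [ 0.66  0.68 -0.56  1.86  0.52  0.75 -0.02] F [ 1.1 -0.3 -0.7] M [-0.01 -0.38 -0.24] op 0.207
```

View pics/side5.png

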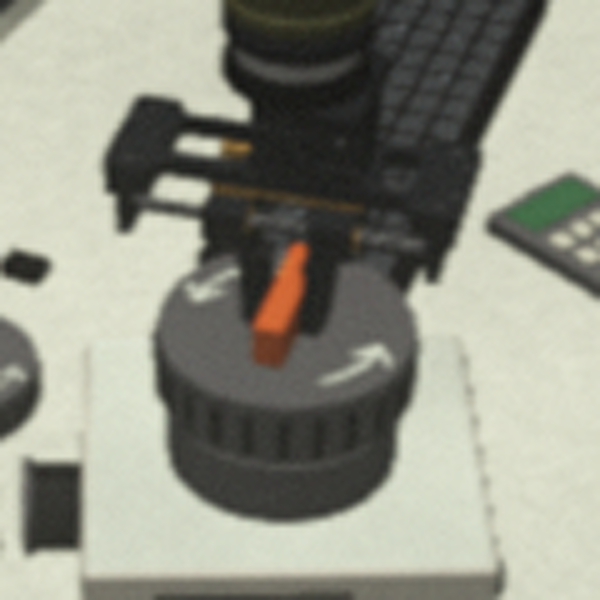

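carry_out --commands '[[[0,0,0,0,0,-0.5,1.2],[0,0,0,0,0,-1,1.2],[0,0,0,0,0,-1.5,1.2],[0,0,0,0,0,-2.2,1.2],[0,0,0,0,0,-3.5,1.2],[0,0,0,0,0,-5,1.2],[0,0,0,0,0,-6.5,1.2],[0,0,0,0,0,-8,1.2],[0,0,0,0,0,-8.5,1.2],[0,0,0,0,0,-8.5,1.2]]]'

```text
clock: 9.57
tool_pos: [0.4938, -0.2136, 0.2903]
eef_rot: [0.643, 0.766, 0.0, 0.001]
contact_force: [-0.1, 0.0, -2.2]
opening: 0.205
```

Run:
```python
from h import *
from plant import r
st=r.get_state();show(st)
t=load("top0.npz");print(ray(t,[[153,157],[137,147],[172,168],[190,153]],.04)) 
M=np.array([.522,.2255]);a=np.radians(10.8);T=M-np.array([np.cos(a),np.sin(a)])*.078;print(T)
for y in(100,None): print(rel(st,(*T,.28),y))
s=r.snapshot("side"); cv2.imwrite("pics/side6.png",s["pixels"][:,:,::-1])
```

```text
t 9.57 pos [ 0.4938 -0.2136  0.2903] yaw 100.02 z [ 0.003 -0.001 -1.   ] q [ 0.71  0.57 -0.64  1.76  0.41  0.94  0.08] F [-0.1  0.  -2.2] M [-0.02 -0.03 -0.01] op 0.205
[[0.62827542 0.26888695 0.04      ]
 [0.65787163 0.31585462 0.04      ]
 [0.59592404 0.21355729 0.04      ]
 [0.63973573 0.16281247 0.04      ]]
[0.44538159 0.21088426]
(array([0.0023, 0.0017, 0.0004]), array([42.65,  2.61,  0.96]))
(array([0., 0., 0.]), array([42.65,  2.61,  0.96]))
```

View pics/side6.png

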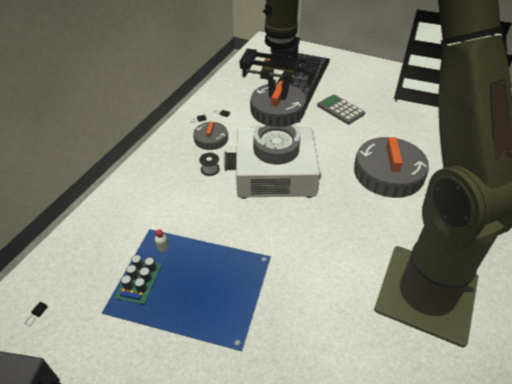

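The cover came off the pot and hangs level in the gripper, at (277,103) in the side view. Next is the move to the mat.

carry_out --commands '[[[0,0,0,1,0,0,1.2],[0,0,0,3,0.2,0,1.2],[0,0,0,5.5,0.4,0,1.2],[0,0,0,8,0.5,0,1.2],[0,0,0,10.5,0.6,0,1.2],[0,0,0,13,0.8,0,1.2],[0,0,0,15.5,1,0,1.2],[0,0,0,18,1.1,0,1.2],[0,0,0,20.5,1.3,0,1.2],[0,0,0,23,1.4,0,1.2]]]'

```text
clock: 10.45
tool_pos: [0.4656, 0.0172, 0.2879]
eef_rot: [0.642, 0.766, -0.001, -0.001]
contact_force: [0.9, 0.1, -1.9]
opening: 0.197
```

carry_out --commands '[[[0,0,0,2.5,0.2,0,1.2],[0,0,0,5,0.3,0,1.2],[0,0,0,7.5,0.5,0.3,1.2],[0,0,0,10,0.6,0.6,1.2],[0,0,0,12.5,0.7,1,1.2],[0,0,0,15,0.9,1.5,1.2],[0,0,0,17.5,1.1,2,1.2],[0,0,0,19,1.2,2.5,1.2],[0,0,0,19.6,1.2,3,1.2],[0,0,0,19.6,1.2,3,1.2]]]'

```text
clock: 11.28
tool_pos: [0.4429, 0.2117, 0.2573]
eef_rot: [0.641, 0.767, -0.001, -0.001]
contact_force: [0.5, -0.3, -1.9]
opening: 0.2
```

Run:
```python
from h import *
from plant import r
st=r.get_state();show(st)
print(rel(st,(.4454,.2109,.10),None))
s=r.snapshot("side"); cv2.imwrite("pics/side7.png",s["pixels"][:,:,::-1])
s=r.snapshot("top"); cv2.imwrite("pics/top7.png",s["pixels"][:,:,::-1])
```

```text
t 11.28 pos [0.4429 0.2117 0.2573] yaw 100.24 z [-0.003 -0.001 -1.   ] q [-0.15  0.55 -0.6   1.93  0.43  0.79 -0.82] F [ 0.5 -0.3 -1.9] M [-0.06 -0.09  0.05] op 0.2
(array([0., 0., 0.]), array([-0.12,  0.28, 15.73]))
```

View pics/side7.png

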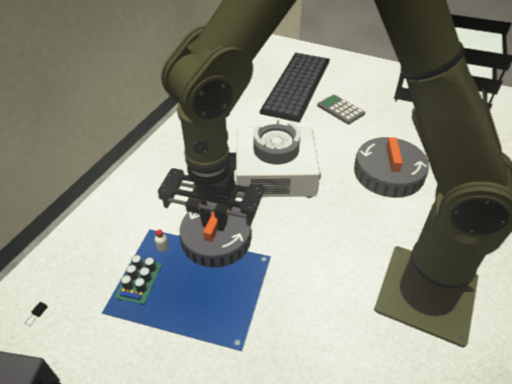

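View pics/top7.png

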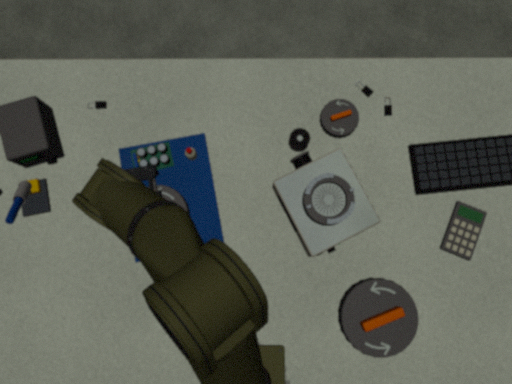

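carry_out --commands '[[[0,0,0,0,0.1,2,1.2],[0,0,0,-0.1,0.2,4.5,1.2],[0,0,0,-0.1,0.25,7,1.2],[0,0,0,-0.1,0.25,9.5,1.2],[0,0,0,-0.1,0.25,12,1.2],[0,0,0,-0.1,0.25,14,1.2],[0,0,0,-0.1,0.25,15.5,1.2],[0,0,0,-0.1,0.25,16.5,1.2],[0,0,0,-0.1,0.25,17,1.2],[0,0,0,-0.1,0.25,17.2,1.2]]]'

```text
clock: 12.22
tool_pos: [0.4476, 0.2086, 0.0862]
eef_rot: [0.643, 0.766, -0.001, 0.0]
contact_force: [0.6, -0.7, -2.1]
opening: 0.204
```

Run:
```python
from h import *
from plant import r
st=r.get_state();show(st)
s=r.snapshot("side"); cv2.imwrite("pics/side8.png",s["pixels"][:,:,::-1])
```

```text
t 12.22 pos [0.4476 0.2086 0.0862] yaw 99.92 z [-0.001 -0.001 -1.   ] q [-0.33  0.82 -0.33  2.07  0.72  0.36 -1.07] F [ 0.6 -0.7 -2.1] M [-0.02 -0.14 -0.06] op 0.204
```

View pics/side8.png

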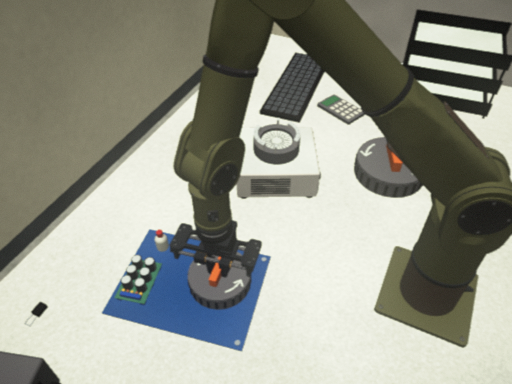

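carry_out --commands '[[[0,0,0,0,0,0.3,1.2],[0,0,0,0,0,0.6,1.2],[0,0,0,0,0,0.9,1.2],[0,0,0,0,0,1.1,1.2],[0,0,0,0,0,1.3,1.2],[0,0,0,0,0,1.4,1.2],[0,0,0,0,0,1.5,1.2],[0,0,0,0,0,1.5,1.2]]]'

```text
clock: 12.93
tool_pos: [0.4473, 0.21, 0.0716]
eef_rot: [0.643, 0.766, -0.0, 0.0]
contact_force: [0.2, -0.0, -2.5]
opening: 0.202
```

Run:
```python
from h import *
from plant import r
st=r.get_state();show(st)
```

```text
t 12.93 pos [0.4473 0.21   0.0716] yaw 100.04 z [-0. -0. -1.] q [-0.35  0.84 -0.29  2.08  0.74  0.32 -1.09] F [ 0.2 -0.  -2.5] M [ 0.01 -0.13  0.01] op 0.202
```

carry_out --commands '[[[0,0,0,0,0,0.1,1.2],[0,0,0,0,0,0.2,1.2],[0,0,0,0,0,0.25,1.2],[0,0,0,0,0,0.3,1.2],[0,0,0,0,0,0.3,1.2]]]'

```text
clock: 13.35
tool_pos: [0.4473, 0.21, 0.0686]
eef_rot: [0.643, 0.766, -0.0, 0.0]
contact_force: [0.1, -0.1, -2.5]
opening: 0.205
```

Run:
```python
from h import *
from plant import r
st=r.get_state();show(st)
```

```text
t 13.35 pos [0.4473 0.21   0.0686] yaw 100.03 z [ 0. -0. -1.] q [-0.36  0.85 -0.28  2.08  0.75  0.32 -1.1 ] F [ 0.1 -0.1 -2.5] M [-0.06 -0.06  0.05] op 0.205
```

carry_out --commands '[[[0,0,0,0,0,0.05,1.2],[0,0,0,0,0,0.1,1.2],[0,0,0,0,0,0.15,1.2],[0,0,0,0,0,0.15,1.2]]]'

```text
clock: 13.68
tool_pos: [0.4474, 0.21, 0.0682]
eef_rot: [0.643, 0.766, 0.0, 0.0]
contact_force: [-2.0, -0.9, 9.9]
opening: 0.201
```

Run:
```python
from h import *
from plant import r
st=r.get_state();show(st)
```

```text
t 13.68 pos [0.4474 0.21   0.0682] yaw 100.04 z [ 0.001 -0.    -1.   ] q [-0.36  0.85 -0.28  2.08  0.75  0.31 -1.1 ] F [-2.  -0.9  9.9] M [-0.24  0.33  0.07] op 0.201
```

carry_out --commands '[[[0,0,0,0,0,-0.1,1.2],[0,0,0,0,0,-0.1,1.2],[0,0,0,0,0,-0.1,2.2],[0,0,0,0,0,-0.1,3],[0,0,0,0,0,-0.1,4],[0,0,0,0,0,-0.1,5],[0,0,0,0,0,-0.1,6],[0,0,0,0,0,-0.1,6],[0,0,0,0,0,-0.1,6]]]' --force 10

```text
clock: 14.43
tool_pos: [0.4473, 0.21, 0.0682]
eef_rot: [0.643, 0.766, -0.0, 0.0]
contact_force: [-0.8, -0.3, -0.9]
opening: 0.669
```

Run:
```python
from h import *
from plant import r
st=r.get_state();show(st)
s=r.snapshot("side"); cv2.imwrite("pics/side9.png",cv2.resize(s["pixels"][200:350,100:290,::-1],None,fx=4,fy=4,interpolation=cv2.INTER_CUBIC))
```

```text
t 14.43 pos [0.4473 0.21   0.0682] yaw 100.03 z [ 0. -0. -1.] q [-0.36  0.85 -0.28  2.08  0.75  0.31 -1.1 ] F [-0.8 -0.3 -0.9] M [-0.03 -0.06 -0.02] op 0.669
```

View pics/side9.png

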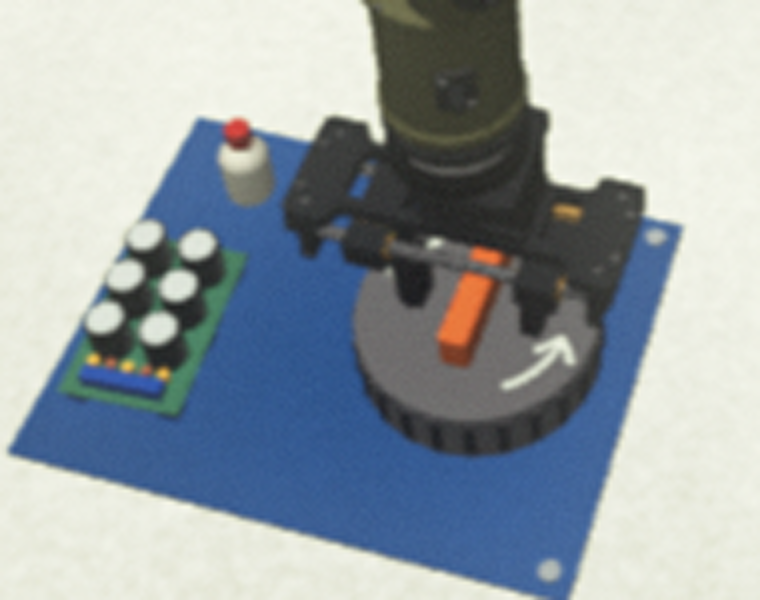

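The cover sits on the mat, right way up, with the jaws clear on both sides of the bar. Now I'll retreat straight up.

carry_out --commands '[[[0,0,0,0,0,-0.5,6],[0,0,0,0,0,-1.5,6],[0,0,0,0,0,-3,6],[0,0,0,0,0,-5,6],[0,0,0,0,0,-8,6],[0,0,0,0,0,-11,6],[0,0,0,0,0,-14,6],[0,0,0,0,0,-17,6],[0,0,0,0,0,-19,6],[0,0,0,0,0,-20,6]]]'

```text
clock: 15.32
tool_pos: [0.448, 0.2106, 0.2712]
eef_rot: [0.643, 0.766, 0.002, 0.001]
contact_force: [-0.3, -0.7, 0.3]
opening: 0.68
```

carry_out --commands '[[[0,0,0,-2,0,0,6],[0,0,0,-5,0,0,6],[0,0,0,-8,0,0,6],[0,0,0,-11,0,0,6],[0,0,0,-14,0,0,6],[0,0,0,-17,0,0,6],[0,0,0,-19,0,0,6],[0,0,0,-20,0,0,6],[0,0,0,-20,0,0,6],[0,0,0,-20,0,0,6]]]'

```text
clock: 16.15
tool_pos: [0.4818, 0.0138, 0.268]
eef_rot: [0.643, 0.766, 0.0, -0.0]
contact_force: [-0.5, 0.1, 0.2]
opening: 0.682
```

Run:
```python
from h import *
from plant import r
st=r.get_state();show(st)
s=r.snapshot("side"); cv2.imwrite("pics/side10.png",s["pixels"][:,:,::-1])
s=r.snapshot("top"); cv2.imwrite("pics/top10.png",s["pixels"][:,:,::-1]);np.savez("top10.npz",**s)
```

```text
t 16.15 pos [0.4818 0.0138 0.268 ] yaw 100.04 z [-0.001  0.001 -1.   ] q [ 0.29  0.53 -0.64  1.94  0.43  0.81 -0.42] F [-0.5  0.1  0.2] M [ 0.   -0.1  -0.07] op 0.682
```

View pics/side10.png

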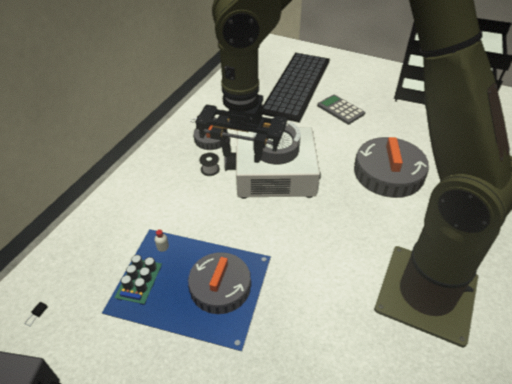

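View pics/top10.png

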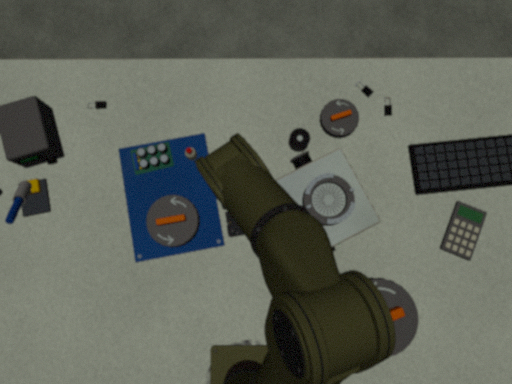

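The cover lies flat on the mat, at (173,221) in the top view and (220,282) in the side view. The board, flux bottle and reel are at their original pixel positions, and the gripper is clear, so I'm handing in.

Run:
```python
from plant import r
print(r.finish_job())
```

```text
the job is handed in; nothing more can be done
None
```

The filter cover is off its pot and lying flat on the free half of the blue mat, right way up and let go. I handed the job in at about 16 s, well inside the 72 s limit.

- **Unlocking:** I gripped the bar, pressed the cover 7.5 mm down onto the rim and turned it anticlockwise. The vertical force during the turn was 14–17 N. The stop came at about 75°, where the moment rose from about zero to 0.74 N m. I eased back about 1.5° before letting the cover up.
- **Lifting and laying down:** The cover came up freely and its weight read about 2.2 N once clear. It touched the mat with a peak push of about 10 N; I took that off before opening the jaws and retreating straight up.
- **Last checks:** The final pictures show the cover wholly on the mat, with the board, flux bottle and reel where they were at the start. The arm was clear, with about 0 N on the tool.
- **What disagreed:** The two cameras' estimates of the bar's position differed by up to about 6 mm. When the jaws first closed they met about 5 N of side force, so I moved the tool about 3 mm sideways before pressing.

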